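# Empty a turret dispenser: set its cap to the wide gap and tip the steel balls out

## Robot

A 7-joint arm with a two-finger parallel gripper is mounted at the origin on the work surface. World frame = base frame: x ahead of the robot, y to its left, z up, the work surface at z = 0. Lengths are in m, angles in rad, forces in N, time in s.
With the tool pointing down it reaches from about 0.4 to 0.75 m from the base axis. Payload 19.5 kg.
Tool frame: the origin (TCP) lies midway between the tips of the shut fingers; the grasp point (between the pads) lies 19 mm behind it (robot.tcp_to_grasp is the distance from the TCP to the grasp point, in m); z points along the fingers, y is the direction in which the jaws open and shut (so a half turn about z gives the same grasp; the last joint's range is limited). The gripper opens to 85 mm and grips with 20 to 120 N. Pads are 22 mm wide; open, the fingers measure 114 mm over their backs; the gripper's body (76 mm by 85 mm) begins 54 mm behind the grasp point. The pads swing forward as they close: fully open they stand 13 mm farther back than shut.
Start: joints at [1.09, 0.707, -0.028, 1.485, 0.022, 0.951, -0.075], TCP at [0.244, -0.521, 0.231] pointing down, gripper open.
Joint ranges: [-2.71, 2.71], [-0.32, 2.16], [-1.57, 1.52], [0, 2.45], [-1.46, 4.6], [0, 2.02], [-2.83, 2.83]. Speed limits (rad/s): [1.89, 1.89, 2.57, 2.57, 3.01, 3.01, 3.01].

## Interface

Orientations are given as a 3x3 rotation matrix whose columns are the frame's x, y, z axes.
In Python, from bench import robot gives the robot as it stands.
- The arm moves only by the tool jog_arm, never from a script. Its argument "increments" is a list that holds one entry, the list of rows, each a list of 5 numbers: the gripper command: -1 is shut, 1 is fully open, values between are in proportion, then the shift along the tool's x, y, z in cm, then the turn about the tool's z in rad. A call has exactly 10 rows; each row is the pose to reach, as a shift and turn from the pose commanded when the call began, along the tool's axes at that moment; what a row does not reach only later rows make up. A row lasts 1/12 s, in which the tool goes at most 41.7 mm and 7.16 degrees, less where a joint would pass 70% of its speed; a pose out of reach is approached as far as the arm can. A call with a gripper value outside its range is refused whole. The fingers move at their own pace and stop on an object; "force" is the grip in N (left out, the last holds). Time passes only in rows, so rows that repeat a pose let the fingers close, or fill a call up. It gives the time, the measured TCP pose, the force and the opening at its end, in the units of the state.
- robot.get_obs(): the state, without advancing time (a new reading comes with each control period).
- robot.camera(name): name is "scene" or "top" or "wrist"; returns a dict with "image" (400x640x3 uint8, red, green, blue), "depth" (400x640 float32, m along the optical axis (not along the pixel's ray), 0 where there is no reading), "K" (3x3 intrinsics, pixels), "dist_coeffs" ([k1, k2, p1, p2, k3] as OpenCV has them; the pictures are not rectified), "rvec" (rotation vector, rad) and "tvec" (3), from world to camera coordinates, as OpenCV has them; the wrist camera has in their place "mount" (4x4, takes a point from camera to tool coordinates, whose origin is the TCP and whose axes are the flange's). Camera axes: x right, y down, z forward; pixel columns grow to the right and rows downward; lengths in m; the calibration is good to about 2 mm. A picture is of the moment at which its call begins: read the wrist's pose just before it.
- robot.finish_job(): hands the job in, once; it reports no verdict.
The state is a dict: "t": time; "joint_positions": joint angles; "dq": joint speeds; "joint_efforts": joint torques, N m; "ee_pos": TCP position; "ee_rot": TCP orientation; "contact_force": force on the tool from outside, world axes, zero at the start; "ft_torque": the same for the moment, N m; "grip_width": finger opening in m.
Only numpy, scipy, OpenCV 4.12 (cv2) and the standard library are available. Lean on these libraries where they do the work, as an engineer would, in place of code of your own. Each camera call takes 0.05 s, during which the arm holds its last target.

## Task

Two steel grinding balls are inside the small tipping dispenser on the bench. With the drum still level, turn its cap by the bar-shaped knob on top until the widest of the three gaps in the cap's rim faces the spout, then tip the drum forward by the bar behind it so that both balls roll out into the metal dish in front of the spout, and let the drum come back level.

Things in the scene. Friction and masses are not known exactly. Their poses are not given: they have to be found in the camera images.
- stand: stand, dark base 140 x 160 mm, fixed to the bench; origin at bench height under the middle of the drum; x axis to the spout, z up. Two white side cheeks (y = -70, 70 mm; 135 mm high) carry a black drum on a pin along y, 120 mm up. A steel spout, 31 mm wide, sticks out of the drum's front to 92 mm. The drum's cap is a black disc, 124 mm wide; its white rim, seen from above as a ring, shuts the spout except at three gaps.
- cap_knob (a point): grip point of the metal bar-shaped knob on the cap: 60 mm long, 14 wide, 34 tall. The point is on the cap's axis, 24 mm above the black disc (whose top is 142 mm above the bench), 10 mm below the knob's top. Its x axis lies along the knob and points to the middle of the widest gap; z is up while the drum is level. The cap turns stiffly (0.06 N m) and stays where it is left.
- cap (a joint): angle of the cap on the drum, rad: 0 when the widest gap squarely faces the spout, growing counter-clockwise seen from above, range -1.7 to 1.7; starts between -1.4 and -0.8. Gaps: 46 mm wide; 13 mm, at 70 degrees counter-clockwise from the widest; 6 mm, 75 degrees clockwise from it. The balls are 18 mm and pass within about 0.17 rad of 0.
- tip_bar (a point): middle of the round level steel bar behind the drum, 12 mm thick, 124 long, 185 mm above the bench while level, 60 mm clear of the drum. The point turns with the drum: y along the bar, x forward to the spout, z up while level. The pivot pin lies 130 mm forward (x) and 65 mm below. Pinch or push it forward and up round the pin, 60 mm each way in all; the bar may turn between the fingers.
- drum (a joint): forward tip of the drum about its pin, rad: 0 level (start), 0.6 fully tipped (stop). A spring brings it back level when let go; it takes up to about 7 N at the bar. The trough inside slopes 0.1 rad to the rear when level, so the balls roll out only when it is tipped: hold it at 0.45 or more for a second or two.
- dish_floor (a point): centre of the inner floor, 4 mm above the bench, of the round metal dish that stands loose below the spout: 124 mm across, 36 mm high, 3 mm wall. Another such dish stands elsewhere and is not needed.
- ball_a_center (a point): centre of a steel ball 18 mm across, 24 g, in the drum's trough at the start.
- ball_b_center (a point): centre of the other steel ball, the same.
Not all that is in view belongs to the job. What is shaped like the part that bears dish_floor but purple is not meant.

How it is judged:
By the outcome, as a careful person would: the job done as asked, in the order asked, and still so for the second after the job is handed in, with the robot touching nothing.
It also fails if it takes over 61 s, if anything falls off the work surface, if the arm or the gripper's body presses on something with over 40 N, if the wrist force passes 120 N, or if a joint passes its speed limit or range.

## Working session

There is one attempt and no reset: what is moved stays moved. The work goes in short steps, Python scripts to look and compute and a tool call to move; the robot and the scene stay as the last step left them, time stands still between calls to the robot, and variables do not carry over. Pictures are saved under pics/ and viewed, and the job is handed in when it is done.

Besides the shell and the picture viewer there is one more tool, called after "Emit:" as a command line: name --argument value ..., lists and objects as JSON in quotes. jog_arm: Moves the arm, as the interface text tells. Its arguments: {"type":"object","properties":{"increments":{"type":"array"},"force":{"type":"number"}},"required":["increments"]}

```bash
mkdir -p pics; ls
cat > h.py <<'E'
import numpy as np, cv2, pickle
from bench import robot
def grab(names=("scene","top")):
    o=robot.get_obs(); d={}
    for n in names:
        o=robot.get_obs(); c=robot.camera(n)
        if "mount" in c:
            T=np.eye(4);T[:3,:3]=o["ee_rot"];T[:3,3]=o["ee_pos"]; M=T@np.array(c["mount"])
        else:
            R=cv2.Rodrigues(np.array(c["rvec"],float))[0]; M=np.eye(4); M[:3,:3]=R.T; M[:3,3]=-R.T@np.array(c["tvec"]).ravel()
        c["M"]=M; d[n]=c
    return d
def rays(c,uv):
    uv=np.array(uv,float).reshape(-1,1,2)
    n=cv2.undistortPoints(uv,np.array(c["K"]),np.array(c["dist_coeffs"])).reshape(-1,2)
    return np.c_[n,np.ones(len(n))]
def atdepth(c,uv):
    r=rays(c,uv); z=np.array([c["depth"][int(round(v)),int(round(u))] for u,v in np.array(uv).reshape(-1,2)])
    return (r*z[:,None])@c["M"][:3,:3].T+c["M"][:3,3]
def atz(c,uv,z):
    d=rays(c,uv)@c["M"][:3,:3].T; o=c["M"][:3,3]
    return o+d*((z-o[2])/d[:,2])[:,None]
def proj(c,P):
    Mi=np.linalg.inv(c["M"]); 
    return cv2.projectPoints(np.array(P,float).reshape(-1,3),cv2.Rodrigues(Mi[:3,:3])[0],Mi[:3,3],np.array(c["K"]),np.array(c["dist_coeffs"]))[0].reshape(-1,2)
def cloud(c):
    h,w=c["depth"].shape; v,u=np.mgrid[:h,:w]
    r=rays(c,np.c_[u.ravel(),v.ravel()]); P=(r*c["depth"].ravel()[:,None])@c["M"][:3,:3].T+c["M"][:3,3]
    return P.reshape(h,w,3)
def save(c,name,crop=None,s=1):
    im=c["image"][:,:,::-1]
    if crop: u0,v0,u1,v1=crop; im=im[v0:v1,u0:u1]
    if s!=1: im=cv2.resize(im,None,fx=s,fy=s,interpolation=cv2.INTER_CUBIC)
    cv2.imwrite("pics/"+name+".png",im)
E
python3 - <<'E'
from h import *
d=grab(("scene","top","wrist"))
pickle.dump(d,open("d0.pkl","wb"))
for n in d: save(d[n],n+"0")
o=robot.get_obs(); print(o["t"],o["ee_pos"],o["ee_rot"],o["grip_width"],robot.tcp_to_grasp)
E
```

```text
pics
0.15 [ 0.2442085  -0.52035181  0.23095801] [[ 9.05268634e-01  4.24839454e-01 -3.73681797e-04]
 [ 4.24839617e-01 -9.05268347e-01  7.21491886e-04]
 [-3.17640842e-05 -8.11898805e-04 -9.99999670e-01]] 0.0856502495544727 0.0187
```

```bash
sleep 1
```

```text
(no output)
```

View pics/scene0.png

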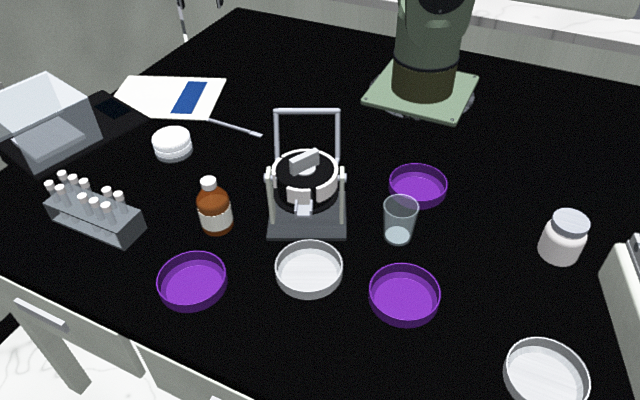

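View pics/top0.png

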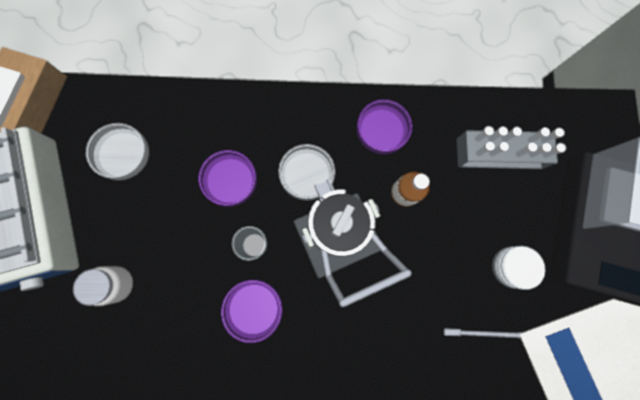

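Run:
```python
from h import *
d=pickle.load(open("d0.pkl","rb"))
t=d["top"]; s=d["scene"]
save(t,"topc",(270,140,430,320),3.3); save(s,"scenec",(250,95,360,305),2.8)
print(t["M"][:3,3],s["M"][:3,3])
for uv in [(320,200),(343,222),(307,172),(372,290),(118,152),(411,186),(249,243)]:
    print(uv,atdepth(t,[uv])[0].round(3),atz(t,[uv],0)[0].round(3))
```

```text
[0.51089609 0.0142759  0.82720309] [1.23198202 0.30140546 0.74899213]
(320, 200) [ 0.638 -0.019  0.107] [ 0.657 -0.024  0.   ]
(343, 222) [ 0.586 -0.058  0.176] [ 0.606 -0.077  0.   ]
(307, 172) [0.722 0.008 0.004] [0.723 0.008 0.   ]
(372, 290) [ 0.468 -0.106  0.192] [ 0.455 -0.143  0.   ]
(118, 152) [0.758 0.444 0.005] [0.759 0.446 0.   ]
(411, 186) [ 0.671 -0.205  0.107] [ 0.695 -0.238  0.   ]
(249, 243) [0.554 0.135 0.004] [0.554 0.136 0.   ]
```

```bash
sleep 0
```

```text
(no output)
```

View pics/topc.png

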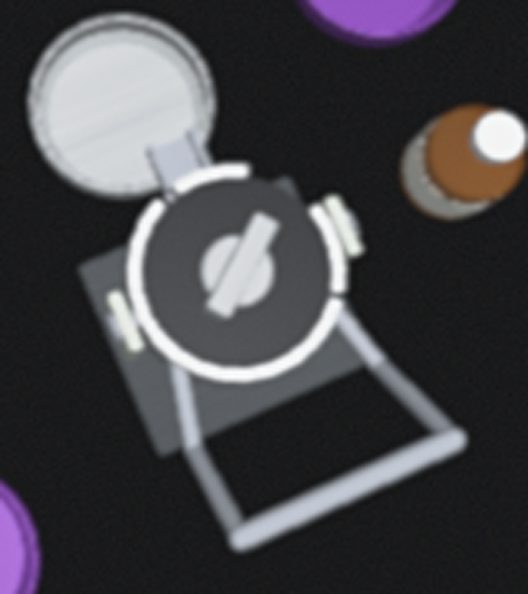

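View pics/scenec.png

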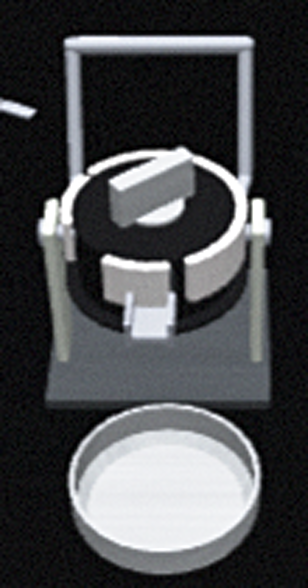

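Run:
```python
from h import *
d=pickle.load(open("d0.pkl","rb"))
for n in ("top","scene"):
    c=d[n];P=cloud(c);I=c["image"].astype(int)
    ok=c["depth"]>0
    X=P[...,0];Y=P[...,1];Z=P[...,2]
    reg=ok&(X>.4)&(X<.68)&(Y>-.2)&(Y<.06)
    # bar
    b=reg&(Z>.17)&(Z<.205)&(X<.53)
    Q=P[b]; 
    m=Q.mean(0);u,s,vt=np.linalg.svd(Q-m);dr=vt[0];t=(Q-m)@dr
    print(n,"bar n",len(Q),"mean",m.round(4),"dir",dr.round(3),"len",np.ptp(t),"mid",(m+dr*(t.max()+t.min())/2).round(4),"zmax",Q[:,2].max())
    # knob top
    k=reg&(Z>.166)&(Z<.19)&(X>.54)
    Q=P[k]; m=Q.mean(0)
    rr=cv2.minAreaRect((Q[:,:2]*1000).astype(np.float32)); print("knob",len(Q),m.round(4),Q[:,2].max(),np.median(Q[:,2]),rr)
    # rim white
    w=reg&(Z>.125)&(Z<.165)&(X>.5)&(I.min(-1)>150)
    Q=P[w];print("rim",len(Q),np.percentile(Q[:,2],[5,50,95]).round(4))
    A=np.c_[2*Q[:,:2],np.ones(len(Q))]
    # robust circle
    sel=np.ones(len(Q),bool)
    for _ in range(6):
        x=np.linalg.lstsq(A[sel],(Q[sel,:2]**2).sum(1),rcond=None)[0];r=np.sqrt(x[2]+x[0]**2+x[1]**2)
        e=abs(np.hypot(*(Q[:,:2]-x[:2]).T)-r);sel=e<.006
    print("circle",x[:2].round(4),r.round(4),sel.sum())
    ds=ok&(Z<.045)&(Z>.025)&(np.hypot(X-.722,Y-.008)<.085)
    Q=P[ds];A=np.c_[2*Q[:,:2],np.ones(len(Q))];x=np.linalg.lstsq(A,(Q[:,:2]**2).sum(1),rcond=None)[0];print("dish",x[:2].round(4),np.sqrt(x[2]+x[0]**2+x[1]**2).round(4))
```

```text
top bar n 613 mean [ 0.4735 -0.1111  0.1895] dir [-0.414  0.91   0.001] len 0.13564480569621765 mid [ 0.4737 -0.1116  0.1895] zmax 0.19512556055507335
knob 255 [ 0.5894 -0.057   0.1769] 0.18048019698627749 0.1769460197714302 ((590.0553588867188, -57.566017150878906), (13.99533462524414, 59.78504943847656), 62.47759246826172)
rim 1049 [0.1315 0.1431 0.1471]
circle [ 0.5901 -0.0577] 0.0587 654
dish [0.7154 0.0102] 0.0601
scene bar n 467 mean [ 0.4746 -0.1078  0.1863] dir [-0.413  0.911 -0.004] len 0.1329793965882468 mid [ 0.4749 -0.1084  0.1863] zmax 0.19371061268479306
knob 271 [ 0.5925 -0.0542  0.1739] 0.17908541986370963 0.17499575255655953 ((589.9739990234375, -55.48869705200195), (15.977317810058594, 61.232627868652344), 63.1903076171875)
rim 928 [0.127  0.1412 0.1463]
circle [ 0.5895 -0.0598] 0.063 567
dish [0.7164 0.0122] 0.0602
```

Emit:
jog_arm --increments '[[[1, 1.5, -0.8, -1, 0.04], [1, 4, -2.2, -2, 0.09], [1, 7.5, -4, -3, 0.15], [1, 11, -6, -3, 0.22], [1, 14.5, -8, -3, 0.28], [1, 18, -9.7, -3, 0.34], [1, 21.5, -11.5, -3, 0.4], [1, 25, -13.3, -3, 0.46], [1, 28.5, -15.2, -3, 0.52], [1, 32, -17, -3, 0.58]]]' --force 40

```text
t: 0.98
ee_pos: [0.4626, -0.2287, 0.2613]
ee_rot: [[0.99, -0.144, -0.0], [-0.144, -0.99, 0.0], [-0.0, -0.0, -1.0]]
contact_force: [1.0, -0.4, 0.5]
grip_width: 0.0854
```

```bash
cat > mv.py <<'E'
import sys
from h import *
# usage: mv.py x y z thetadeg(tool x heading)
def run(x,y,z,th=None):
    o=robot.get_obs();R=np.array(o["ee_rot"]);p=np.array(o["ee_pos"])
    cur=np.degrees(np.arctan2(R[1,0],R[0,0]))
    print("t",o["t"],"p",p.round(4),"th",cur.round(2),"zaxis",R[:,2].round(4),"q",np.round(o["joint_positions"],2),"F",np.round(o["contact_force"],1),"T",np.round(o["ft_torque"],2),"w",round(o["grip_width"],4))
    print("shift cm",(R.T@(np.array([x,y,z])-p)*100).round(2),"turn",None if th is None else round(np.radians(cur-th),3))
if __name__=="__main__":
    a=list(map(float,sys.argv[1:])); run(*a)
E
python3 mv.py 0.590 -0.0573 0.26 -27.3
```

```text
t 0.9833 p [ 0.4626 -0.2287  0.2613] th -8.26 zaxis [-1.e-04  2.e-04 -1.e+00] q [ 0.29  0.59  0.2   1.65 -0.14  0.91 -1.18] F [ 1.  -0.4  0.5] T [-0.02 -0.06 -0.04] w 0.0854
shift cm [ 10.15 -18.8    0.13] turn 0.332
```

Emit:
jog_arm --increments '[[[1, 1.5, -2.7, 0, 0.05], [1, 3, -5.4, 0, 0.1], [1, 4.5, -8.2, 0, 0.15], [1, 6, -11, 0, 0.2], [1, 7.4, -13.7, 0, 0.25], [1, 8.6, -16, 0, 0.29], [1, 9.5, -17.6, 0, 0.32], [1, 10, -18.5, 0, 0.332], [1, 10.15, -18.8, 0, 0.332], [1, 10.15, -18.8, 0, 0.332]]]'

```text
t: 1.82
ee_pos: [0.5887, -0.0584, 0.2609]
ee_rot: [[0.891, -0.455, -0.001], [-0.455, -0.891, 0.0], [-0.001, 0.0, -1.0]]
contact_force: [0.1, -0.6, -0.1]
grip_width: 0.0853
```

```bash
python3 - <<'E'
from h import *
d=grab(("wrist",))
c=d["wrist"];save(c,"wrist1",None,1.2)
# project axes points
print(proj(c,[[.59,-.0573,.176]]))
P=cloud(c);ok=c["depth"]>0
Z=P[...,2];k=ok&(Z>.169)&(Z<.185)&(np.hypot(P[...,0]-.59,P[...,1]+.057)<.05)
Q=P[k];print(len(Q));
if len(Q)>20: print(np.median(Q[:,2]),cv2.minAreaRect((Q[:,:2]*1000).astype(np.float32)))
E
python3 mv.py 0.590 -0.0573 0.15 -27.3
```

```text
[[317.79817163 203.24555377]]
1214
0.1758570057780517 ((589.6729736328125, -56.80913543701172), (13.98354434967041, 59.65211868286133), 62.39181137084961)
t 1.8667 p [ 0.5884 -0.0593  0.2611] th -27.09 zaxis [-5.e-04 -2.e-04 -1.e+00] q [-0.11  0.72  0.32  1.38 -0.24  1.08 -1.79] F [ 0.7 -0.2  0.2] T [-0.04 -0.04  0.03] w 0.0853
shift cm [ 0.06 -0.25 11.11] turn 0.004
```

View pics/wrist1.png

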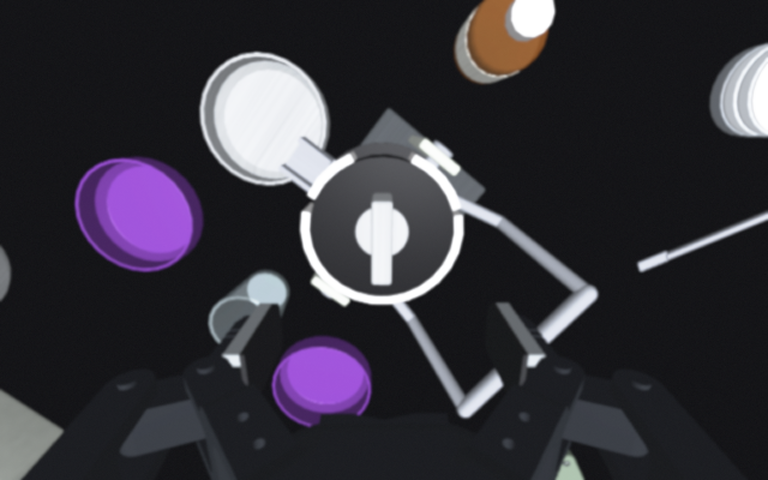

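Emit:
jog_arm --increments '[[[0.2, 0, -0.1, 1.2, 0.004], [0.2, 0, -0.2, 2.7, 0.006], [0.2, 0, -0.2, 4.2, 0.008], [0.2, 0, -0.2, 5.7, 0.008], [0.2, 0, -0.2, 7.2, 0.008], [0.2, 0, -0.2, 8.6, 0.008], [0.2, 0, -0.2, 9.8, 0.008], [0.2, 0, -0.2, 10.6, 0.008], [0.2, 0, -0.2, 11, 0.008], [0.2, 0, -0.2, 11, 0.008]]]'

```text
t: 2.7
ee_pos: [0.5892, -0.0576, 0.1509]
ee_rot: [[0.886, -0.463, -0.001], [-0.463, -0.886, 0.0], [-0.001, 0.0, -1.0]]
contact_force: [-0.2, 0.3, -0.7]
grip_width: 0.0509
```

Emit:
jog_arm --increments '[[[-1, 0, 0, 0, 0], [-1, 0, 0, 0, 0], [-1, 0, 0, 0, 0], [-1, 0, 0, 0, 0], [-1, 0, 0, 0, 0], [-1, 0, 0, 0, 0], [-1, 0, 0, 0, 0], [-1, 0, 0, 0, 0], [-1, 0, 0, 0, 0], [-1, 0, 0, 0, 0]]]' --force 50

```text
t: 3.53
ee_pos: [0.5899, -0.057, 0.152]
ee_rot: [[0.886, -0.463, 0.001], [-0.463, -0.886, 0.0], [0.001, -0.001, -1.0]]
contact_force: [-0.6, 0.9, 4.8]
grip_width: 0.0134
```

```bash
python3 mv.py 0.590 -0.0573 0.15 24.4
```

```text
t 3.5333 p [ 0.5899 -0.057   0.152 ] th -27.57 zaxis [ 1.e-03  1.e-04 -1.e+00] q [-0.09  0.85  0.28  1.52 -0.29  0.81 -1.75] F [-0.6  0.9  4.8] T [ 0.07  0.2  -0.04] w 0.0134
shift cm [0.02 0.02 0.2 ] turn -0.907
```

Emit:
jog_arm --increments '[[[-1, 0, 0, 0, -0.05], [-1, 0, 0, 0, -0.12], [-1, 0, 0, 0, -0.2], [-1, 0, 0, 0, -0.28], [-1, 0, 0, 0, -0.36], [-1, 0, 0, 0, -0.44], [-1, 0, 0, 0, -0.52], [-1, 0, 0, 0, -0.6], [-1, 0, 0, 0, -0.68], [-1, 0, 0, 0, -0.75]]]'

```text
t: 4.37
ee_pos: [0.5898, -0.0575, 0.152]
ee_rot: [[0.963, 0.269, 0.001], [0.269, -0.963, -0.001], [0.001, 0.001, -1.0]]
contact_force: [-1.7, -2.1, 4.3]
grip_width: 0.0131
```

Emit:
jog_arm --increments '[[[-1, 0, 0, 0, -0.05], [-1, 0, 0, 0, -0.1], [-1, 0, 0, 0, -0.13], [-1, 0, 0, 0, -0.15], [-1, 0, 0, 0, -0.157], [-1, 0, 0, 0, -0.157], [-1, 0, 0, 0, -0.157], [-1, 0, 0, 0, -0.157], [-1, 0, 0, 0, -0.157], [-1, 0, 0, 0, -0.157]]]'

```text
t: 5.2
ee_pos: [0.5899, -0.0576, 0.152]
ee_rot: [[0.911, 0.413, 0.001], [0.413, -0.911, -0.001], [0.001, 0.001, -1.0]]
contact_force: [-1.2, -2.4, 5.9]
grip_width: 0.013
```

```bash
python3 mv.py 0.590 -0.0573 0.15 24.4
```

```text
t 5.2 p [ 0.5899 -0.0576  0.152 ] th 24.37 zaxis [ 1.e-03 -8.e-04 -1.e+00] q [ 0.04  0.83  0.02  1.52 -0.02  0.79 -1.09] F [-1.2 -2.4  5.9] T [-0.61  0.21  0.01] w 0.013
shift cm [ 0.03 -0.03  0.2 ] turn -0.001
```

Open (part way, slowly away), rise 12 cm, then check the gap.

Emit:
jog_arm --increments '[[[0.2, 0, 0, 0, 0], [0.2, 0, 0, 0, 0], [0.2, 0, 0, 0, 0], [0.2, 0, 0, 0, 0], [0.2, 0, 0, 0, 0], [0.2, 0, 0, -0.3, 0], [0.2, 0, 0, -1, 0], [0.2, 0, 0, -2, 0], [0.2, 0, 0, -3.5, 0], [0.2, 0, 0, -5, 0]]]'

```text
t: 6.03
ee_pos: [0.5896, -0.057, 0.2028]
ee_rot: [[0.911, 0.413, 0.0], [0.413, -0.911, 0.0], [0.0, 0.0, -1.0]]
contact_force: [-0.3, -0.2, 0.2]
grip_width: 0.0509
```

Emit:
jog_arm --increments '[[[0.2, 0, 0, -1.5, 0], [0.2, 0, 0, -3, 0], [0.2, 0, 0, -4.5, 0], [0.2, 0, 0, -6, 0], [0.2, 0, 0, -7.3, 0], [0.2, 0, 0, -8.2, 0], [0.2, 0, 0, -8.8, 0], [0.2, 0, 0, -9, 0], [0.2, 0, 0, -9, 0], [0.2, 0, 0, -9, 0]]]'

```text
t: 6.87
ee_pos: [0.5894, -0.057, 0.2908]
ee_rot: [[0.911, 0.413, -0.001], [0.413, -0.911, 0.0], [-0.001, -0.0, -1.0]]
contact_force: [-0.0, 0.8, -0.6]
grip_width: 0.0514
```

```bash
python3 - <<'E'
from h import *
d=grab(("wrist","scene"))
c=d["wrist"];save(c,"wrist2",None,1.2);save(d["scene"],"scene2",(250,95,360,305),2.8)
P=cloud(c);ok=c["depth"]>0
Z=P[...,2];k=ok&(Z>.169)&(Z<.185)&(np.hypot(P[...,0]-.59,P[...,1]+.057)<.05)
Q=P[k];print(np.median(Q[:,2]),cv2.minAreaRect((Q[:,:2]*1000).astype(np.float32)))
b=ok&(Z>.17)&(Z<.205)&(P[...,0]<.53)&(P[...,0]>.42)&(abs(P[...,1]+.11)<.09)
Q=P[b];
if len(Q)>20:
    m=Q.mean(0);vt=np.linalg.svd(Q-m,full_matrices=False)[2];t=(Q-m)@vt[0];print("bar",(m+vt[0]*(t.max()+t.min())/2).round(4),vt[0],np.ptp(t),np.percentile(Q[:,2],[5,95]))
E
python3 mv.py 0.474 -0.1110 0.25 -65.6
```

```text
0.17583803279713428 ((590.15478515625, -56.653350830078125), (59.05685806274414, 13.769184112548828), 24.068437576293945)
bar [ 0.4736 -0.1088  0.1881] [ 0.41308841 -0.91063529  0.01006671] 0.1214755595994022 [0.1821552  0.19117433]
t 6.9667 p [ 0.5894 -0.057   0.2907] th 24.4 zaxis [-9.e-04  2.e-04 -1.e+00] q [ 0.03  0.68  0.03  1.31 -0.02  1.15 -1.09] F [-0.7  0.3  0.7] T [-0.05  0.01  0.01] w 0.0514
shift cm [-12.74   0.15   4.08] turn 1.571
```

View pics/wrist2.png

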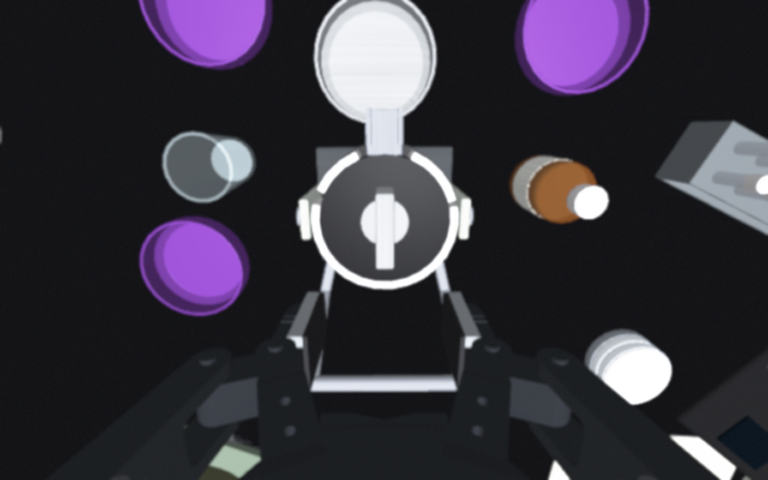

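View pics/scene2.png

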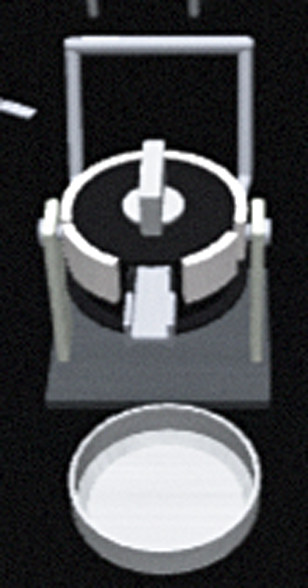

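Emit:
jog_arm --increments '[[[0.2, -1, 0, 0, -0.06], [0.2, -2.4, 0, 0, -0.15], [0.2, -3.8, 0, 0, -0.25], [0.2, -5.2, 0, 0, -0.35], [0.2, -6.6, 0, 0, -0.45], [0.2, -8, 0, 0, -0.55], [0.2, -9.4, 0, 0, -0.65], [0.2, -10.8, 0, 0, -0.75], [0.2, -12, 0, 0, -0.85], [0.2, -12.7, 0.1, 0, -0.95]]]'

```text
t: 7.8
ee_pos: [0.4732, -0.1109, 0.2911]
ee_rot: [[0.189, 0.982, -0.001], [0.982, -0.189, -0.0], [-0.0, -0.001, -1.0]]
contact_force: [0.5, -0.9, 0.2]
grip_width: 0.0513
```

Emit:
jog_arm --increments '[[[0.2, 0, 0, 0.5, -0.1], [0.2, 0, 0, 1, -0.2], [0.2, 0, 0, 1.5, -0.3], [0.2, 0, 0, 2, -0.4], [0.2, 0, 0, 2.5, -0.5], [0.2, 0, 0, 3, -0.58], [0.2, 0, 0, 3, -0.621], [0.2, 0, 0, 3, -0.621], [0.2, 0, 0, 3, -0.621], [0.2, 0, 0, 3, -0.621]]]'

```text
t: 8.63
ee_pos: [0.4744, -0.1104, 0.2613]
ee_rot: [[-0.412, 0.911, -0.0], [0.911, 0.412, 0.0], [0.0, -0.0, -1.0]]
contact_force: [0.7, -0.0, -0.9]
grip_width: 0.0512
```

```bash
python3 mv.py 0.4733 -0.1107 0.166 114.4
python3 - <<'E'
from h import *
d=grab(("wrist","top"))
c=d["wrist"];save(c,"wrist3",None,1.2);save(d["top"],"top3")
P=cloud(c);ok=c["depth"]>0;Z=P[...,2]
b=ok&(Z>.17)&(Z<.205)&(P[...,0]<.53)&(P[...,0]>.42)&(abs(P[...,1]+.11)<.09)
Q=P[b];print(len(Q))
if len(Q)>20:
    f=np.array([.911,.413]); print("fwd coord of bar rel axis", np.percentile((Q[:,:2]-[.59,-.057])@f,[5,50,95]),np.percentile(Q[:,2],[5,95]))
E
```

```text
t 8.6333 p [ 0.4744 -0.1104  0.2613] th 114.3 zaxis [-0.e+00  1.e-04 -1.e+00] q [ 0.42  0.56 -0.44  1.74  0.29  0.91  0.28] F [ 0.7 -0.  -0.9] T [-0.03  0.02 -0.04] w 0.0512
shift cm [ 0.02 -0.11  9.53] turn -0.002
2656
fwd coord of bar rel axis [-0.13539636 -0.12965801 -0.12274937] [0.17842362 0.19135323]
```

View pics/wrist3.png

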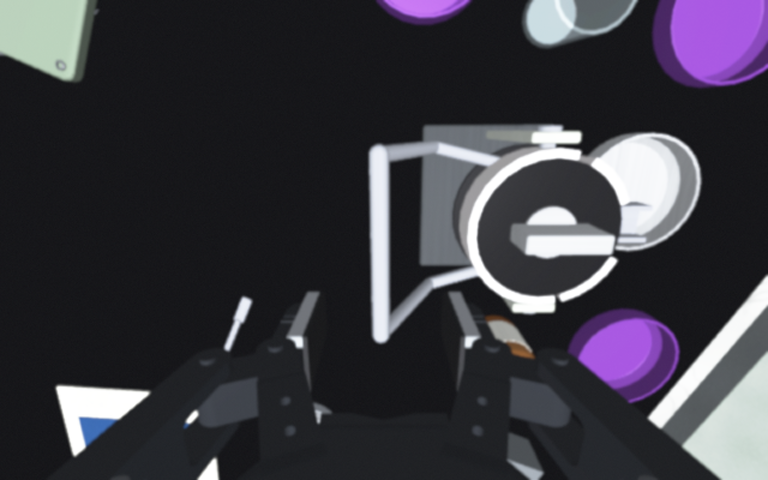

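Emit:
jog_arm --increments '[[[0.2, 0, -0.2, 1, 0], [0.2, 0, -0.2, 2.5, 0], [0.2, 0, -0.2, 4, 0], [0.2, 0, -0.2, 5.5, 0], [0.2, 0, -0.2, 7, 0], [0.2, 0, -0.2, 8.3, 0], [0.2, 0, -0.2, 9.2, 0], [0.2, 0, -0.2, 9.5, 0], [0.2, 0, -0.2, 9.5, 0], [0.2, 0, -0.2, 9.5, 0]]]'

```text
t: 9.57
ee_pos: [0.4728, -0.1112, 0.1668]
ee_rot: [[-0.413, 0.911, 0.0], [0.911, 0.413, -0.0], [-0.0, 0.0, -1.0]]
contact_force: [-0.1, 0.9, -0.6]
grip_width: 0.0515
```

Emit:
jog_arm --increments '[[[-1, 0, 0, 0, 0], [-1, 0, 0, 0, 0], [-1, 0, 0, 0, 0], [-1, 0, 0, 0, 0], [-1, 0, 0, 0, 0], [-1, 0, 0, 0, 0], [-1, 0, 0, 0, 0], [-1, 0, 0, 0, 0], [-1, 0, 0, 0, 0], [-1, 0, 0, 0, 0]]]' --force 50

```text
t: 10.4
ee_pos: [0.4721, -0.1115, 0.1665]
ee_rot: [[-0.413, 0.911, -0.001], [0.911, 0.413, -0.0], [-0.0, -0.001, -1.0]]
contact_force: [-3.7, -2.0, 6.9]
grip_width: 0.0106
```

```bash
python3 mv.py 0.4718 -0.1106 0.166 114.4
python3 - <<'E'
import numpy as np
for a in (.05,.1,.15,.2,.25,.3,.35,.4,.45,.5,.52,.54,.56):
    x=-130*np.cos(a)+65*np.sin(a); z=65*np.cos(a)+130*np.sin(a); print(a,round((x+130)/10,2),round(-(z-65)/10,2))
E
```

```text
t 10.4 p [ 0.4721 -0.1115  0.1665] th 114.39 zaxis [-7.e-04 -4.e-04 -1.e+00] q [ 0.37  0.69 -0.36  1.88  0.39  0.64  0.19] F [-3.7 -2.   6.9] T [-0.35  0.91  0.1 ] w 0.0106
shift cm [0.1  0.01 0.05] turn -0.0
0.05 0.34 -0.64
0.1 0.71 -1.27
0.15 1.12 -1.87
0.2 1.55 -2.45
0.25 2.01 -3.01
0.3 2.5 -3.55
0.35 3.02 -4.06
0.4 3.56 -4.55
0.45 4.12 -5.01
0.5 4.71 -5.44
0.52 4.95 -5.6
0.54 5.19 -5.76
0.56 5.44 -5.91
```

Emit:
jog_arm --increments '[[[-1, 0, 0.17, -0.32, 0], [-1, 0, 0.5, -0.95, 0], [-1, 0, 1.12, -1.87, 0], [-1, 0, 1.55, -2.45, 0], [-1, 0, 2.01, -3.01, 0], [-1, 0, 2.5, -3.55, 0], [-1, 0, 3.02, -4.06, 0], [-1, 0, 3.56, -4.55, 0], [-1, 0, 4.12, -5.01, 0], [-1, 0, 4.71, -5.44, 0]]]'

```text
t: 11.23
ee_pos: [0.5128, -0.0929, 0.2217]
ee_rot: [[-0.412, 0.911, -0.006], [0.911, 0.412, -0.002], [0.001, -0.007, -1.0]]
contact_force: [-26.6, -8.6, 23.3]
grip_width: 0.0103
```

```bash
python3 mv.py 0.4718 -0.1106 0.166 114.4
python3 - <<'E'
from h import *
d=grab(("scene","top"))
a=d["scene"]["image"][90:310,245:365,::-1];b=d["top"]["image"][135:320,260:430,::-1]
a=cv2.resize(a,None,fx=2.6,fy=2.6);b=cv2.resize(b,None,fx=2.6,fy=2.6)
im=np.zeros((max(a.shape[0],b.shape[0]),a.shape[1]+b.shape[1],3),np.uint8);im[:a.shape[0],:a.shape[1]]=a;im[:b.shape[0],a.shape[1]:]=b;cv2.imwrite("pics/tip1.png",im)
E
```

```text
t 11.2333 p [ 0.5128 -0.0929  0.2217] th 114.34 zaxis [-0.0064 -0.0023 -1.    ] q [ 0.34  0.66 -0.41  1.68  0.33  0.87  0.22] F [-26.6  -8.6  23.3] T [-1.8   6.04  0.11] w 0.0103
shift cm [ 0.07 -4.43  5.6 ] turn -0.001
```

View pics/tip1.png

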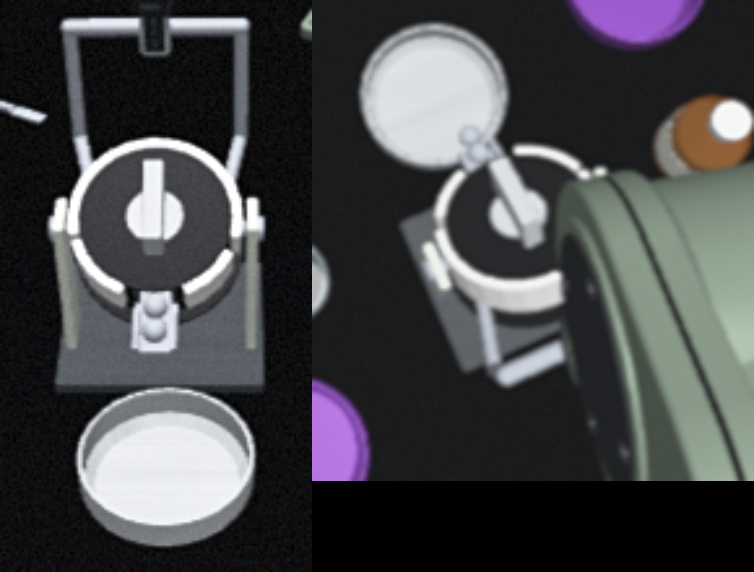

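Emit:
jog_arm --increments '[[[-1, 0, -0.1, -0.1, 0], [-1, 0, -0.2, -0.2, 0], [-1, 0, -0.2, -0.2, 0], [-1, 0, -0.2, -0.2, 0], [-1, 0, -0.2, -0.2, 0], [-1, 0, -0.2, -0.2, 0], [-1, 0, -0.2, -0.2, 0], [-1, 0, -0.2, -0.2, 0], [-1, 0, -0.2, -0.2, 0], [-1, 0, -0.2, -0.2, 0]]]'

```text
t: 12.17
ee_pos: [0.5135, -0.0926, 0.2227]
ee_rot: [[-0.413, 0.911, -0.0], [0.911, 0.413, 0.0], [0.0, -0.0, -1.0]]
contact_force: [-5.0, -1.3, -6.0]
grip_width: 0.0101
```

```bash
python3 mv.py 0.4721 -0.1115 0.1665 114.4
python3 - <<'E'
from h import *
d=grab(("scene","top"))
a=d["scene"]["image"][90:310,245:365,::-1];b=d["top"]["image"][135:320,260:430,::-1]
a=cv2.resize(a,None,fx=2.6,fy=2.6);b=cv2.resize(b,None,fx=2.6,fy=2.6)
im=np.zeros((max(a.shape[0],b.shape[0]),a.shape[1]+b.shape[1],3),np.uint8);im[:a.shape[0],:a.shape[1]]=a;im[:b.shape[0],a.shape[1]:]=b;cv2.imwrite("pics/tip2.png",im)
E
```

```text
t 12.1667 p [ 0.5135 -0.0926  0.2227] th 114.41 zaxis [-4.e-04  1.e-04 -1.e+00] q [ 0.34  0.66 -0.41  1.68  0.33  0.87  0.22] F [-5.  -1.3 -6. ] T [-0.31  1.17  0.  ] w 0.0101
shift cm [-0.01 -4.55  5.62] turn 0.0
```

View pics/tip2.png

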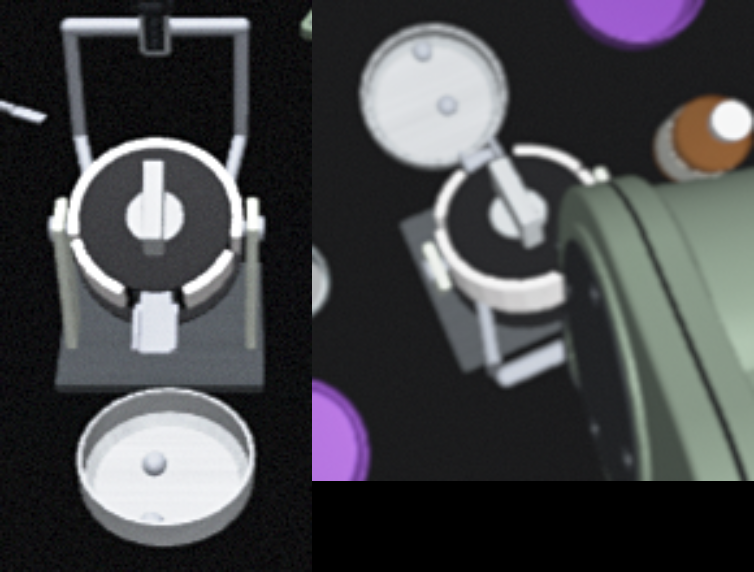

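Emit:
jog_arm --increments '[[[-1, 0, -0.3, 0.25, 0], [-1, 0, -0.9, 0.7, 0], [-1, 0, -1.67, 1.47, 0], [-1, 0, -2.16, 2, 0], [-1, 0, -2.63, 2.55, 0], [-1, 0, -3.06, 3.13, 0], [-1, 0, -3.47, 3.72, 0], [-1, 0, -3.85, 4.34, 0], [-1, 0, -4.19, 4.98, 0], [-1, 0, -4.4, 5.4, 0]]]'

```text
t: 13.1
ee_pos: [0.473, -0.1111, 0.1685]
ee_rot: [[-0.413, 0.911, -0.0], [0.911, 0.413, -0.0], [-0.0, -0.0, -1.0]]
contact_force: [-7.6, -4.0, 3.6]
grip_width: 0.01
```

Emit:
jog_arm --increments '[[[-1, 0, -0.08, 0.15, 0], [-1, 0, -0.11, 0.24, 0], [-1, 0, -0.11, 0.24, 0], [-1, 0, -0.11, 0.24, 0], [0.2, 0, -0.11, 0.24, 0], [0.2, 0, -0.11, 0.24, 0], [0.2, 0, -0.11, 0.24, 0], [0.2, 0, -0.11, 0.24, 0], [0.2, 0, -0.11, 0.24, 0], [0.2, 0, -0.11, 0.24, 0]]]'

```text
t: 13.93
ee_pos: [0.4727, -0.1112, 0.1663]
ee_rot: [[-0.413, 0.911, 0.0], [0.911, 0.413, 0.0], [0.0, 0.0, -1.0]]
contact_force: [-0.6, 0.0, -0.0]
grip_width: 0.0511
```

```bash
python3 mv.py 0.4718 -0.1106 0.166 114.4
```

```text
t 13.9333 p [ 0.4727 -0.1112  0.1663] th 114.41 zaxis [ 3.e-04  2.e-04 -1.e+00] q [ 0.37  0.69 -0.36  1.88  0.39  0.64  0.19] F [-0.6  0.  -0. ] T [ 0.   -0.02  0.02] w 0.0511
shift cm [ 0.09 -0.06  0.03] turn 0.0
```

Rise clear, then back off so the cameras see everything.

Emit:
jog_arm --increments '[[[0.2, 0, 0, -0.8, 0], [0.2, 0, 0, -2, 0], [0.2, 0, 0, -3.5, 0], [0.2, 0, 0, -5, 0], [0.2, 0, 0, -6.5, 0], [0.2, 0, 0, -8, 0], [0.2, 0, 0, -9.5, 0], [0.2, 0, 0, -10.5, 0], [0.2, 0, 0, -11, 0], [0.2, 0, 0, -11, 0]]]'

```text
t: 14.77
ee_pos: [0.4728, -0.1112, 0.2774]
ee_rot: [[-0.413, 0.911, 0.002], [0.911, 0.413, -0.0], [-0.001, 0.001, -1.0]]
contact_force: [0.5, -0.1, -1.0]
grip_width: 0.0513
```

Emit:
jog_arm --increments '[[[0.2, -1, 0, 0, 0], [0.2, -3, 0, 0, 0], [0.2, -5, 0, 0, 0], [0.2, -7, 0, 0, 0], [0.2, -9, 0, 0, 0], [0.2, -11, 0, 0, 0], [0.2, -13, 0, 0, 0], [0.2, -14.5, 0, 0, 0], [0.2, -15, 0, 0, 0], [0.2, -15, 0, 0, 0]]]'

```text
t: 15.6
ee_pos: [0.5344, -0.2489, 0.2752]
ee_rot: [[-0.412, 0.911, -0.001], [0.911, 0.412, 0.001], [0.001, -0.001, -1.0]]
contact_force: [-0.1, -0.4, -0.2]
grip_width: 0.0509
```

```bash
python3 mv.py 0.4718 -0.1106 0.166 114.4
python3 - <<'E'
from h import *
d=grab(("scene","top"))
a=d["scene"]["image"][90:310,245:365,::-1];b=d["top"]["image"][135:320,260:430,::-1]
a=cv2.resize(a,None,fx=2.6,fy=2.6);b=cv2.resize(b,None,fx=2.6,fy=2.6)
im=np.zeros((max(a.shape[0],b.shape[0]),a.shape[1]+b.shape[1],3),np.uint8);im[:a.shape[0],:a.shape[1]]=a;im[:b.shape[0],a.shape[1]:]=b;cv2.imwrite("pics/end.png",im)
for n in d:
    P=cloud(d[n]);Z=P[...,2];ok=d[n]["depth"]>0
    b=ok&(Z>.165)&(Z<.205)&(P[...,0]<.53)&(P[...,0]>.42)&(abs(P[...,1]+.11)<.09)
    Q=P[b]; print(n,len(Q),Q.mean(0),Q[:,2].max())
    k=ok&(Z>.169)&(Z<.185)&(np.hypot(P[...,0]-.59,P[...,1]+.057)<.05)
    print(cv2.minAreaRect((P[k][:,:2]*1000).astype(np.float32)))
E
```

```text
t 15.6 p [ 0.5344 -0.2489  0.2752] th 114.33 zaxis [-1.4e-03  6.0e-04 -1.0e+00] q [ 0.59  0.71 -0.44  1.35  0.31  1.15  0.54] F [-0.1 -0.4 -0.2] T [ 0.01 -0.04  0.05] w 0.0509
shift cm [1.517e+01 1.000e-02 1.093e+01] turn -0.001
scene 501 [ 0.47532654 -0.10797411  0.18502342] 0.19345505369864324
((589.7710571289062, -55.49079895019531), (60.53304672241211, 13.929261207580566), 24.563268661499023)
top 634 [ 0.47389668 -0.11078534  0.18874011] 0.1946231129975039
((590.1279296875, -57.530704498291016), (59.66891098022461, 14.424084663391113), 24.5157413482666)
```

View pics/end.png

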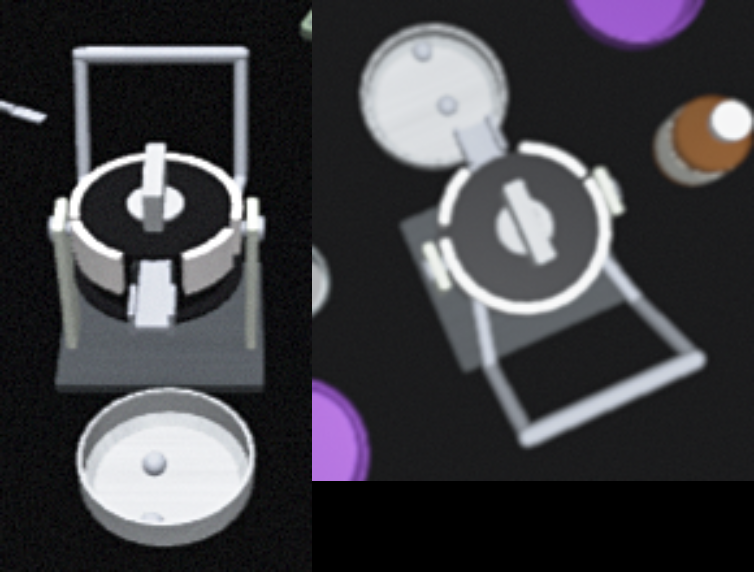

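Both balls are in the dish (end.png about (423,50) and (447,104)). The drum is level, the gap faces the spout, and the robot is clear of everything.

```bash
python3 -c "
from bench import robot
print(robot.finish_job())"
```

```text
the job is handed in; nothing more can be done
None
```

The job is done and handed in at 15.6 s: both balls are in the metal dish in front of the spout, and the drum is back level.

**What I did:**
1. With the drum level, I gripped the knob and turned the cap about 0.907 rad counter-clockwise. A check picture then showed the widest gap squarely facing the spout.
2. I pinched the bar behind the drum and tipped it to about 0.5 rad, held it there for about a second until both balls had rolled out, then guided it back level.
3. I opened the fingers and moved the gripper clear.

**Last checks:**
- **Balls:** both show inside the dish in the top and scene views.
- **Drum:** the bar is back at its starting height of about 185–189 mm.
- **Cap:** the knob lies at 24.5°, against a spout direction of about 24.4°.
- **Contact:** the wrist force is near zero, so the robot is touching nothing.

**One deviation:** during the tip my arc ran slightly too far forward, and the force at the fingers reached about 36 N for a moment. I relaxed the pose and it dropped to about 8 N. That is below the 120 N wrist limit, and nothing but the finger pads touched the bar. No check failed.

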